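Load capsule carriers into the bail tray, all one way round

ROBOT

A 7-joint arm with a two-finger parallel gripper is mounted at the origin on the work surface. World frame = base frame: x ahead of the robot, y to its left, z up, the work surface at z = 0. Lengths are in m, angles in degrees, forces in N, time in s.
With the tool pointing down it reaches from about 0.425 to 1.025 m from the base axis. Payload 9.4 kg.
Tool frame: the origin (TCP) lies at the very end of the fingers, on their centre line; the grasp point (between the pads) lies 19 mm behind it; z points along the fingers, y is the line along which they close (so a half turn about z gives the same grasp; the last joint's range is limited). The gripper opens to 85 mm and grips with 20 to 120 N. Pads are 22 mm wide; open, the fingers measure 114 mm over their backs; the gripper's body (76 mm by 85 mm) begins 54 mm behind the grasp point. The pads swing forward as they close: fully open they stand 13 mm farther back than shut.
Start: joints at [-73.207, 34.337, -0.143, 91.639, 0.103, 54.024, -4.572], TCP at [0.262, 0.676, 0.231] pointing down, gripper open.
Joint ranges: [-147.43, 147.43], [-19.82, 112.94], [-74.19, 73.91], [6.32, 146.72], [-59.91, 239.91], [6.04, 106.73], [-150.56, 150.56]. Speed limits (degrees/s): [127.2, 127.2, 172.46, 172.46, 180, 180, 180].

INTERFACE

Orientations are given as [roll, pitch, yaw] about the fixed x, y, z axes, in that order (R = Rz(yaw) Ry(pitch) Rx(roll)).
In Python, from plant import arm gives the robot as it stands. The module is installed in compiled form; this text tells all that it offers. Calls block until the motion is done:
- arm.movep(position, orientation): joint-space move of the TCP to a pose.
- arm.servo_line(position, v=0.15, ori=None): straight line of the TCP; ori=None keeps the orientation; v is the mean speed in m/s.
- arm.movej(angles): joint-space move.
- arm.open_gripper() and arm.clamp(grasp_force=None): open the fingers fully, or close them until they stop; grasp_force is the grip in N (None keeps the last).
- arm.hold(seconds).
- arm.ik(position, orientation): joint angles nearest the present ones, or None.
- arm.camera(name): name is "side" or "top"; returns (picture, depth): 384x512x3 uint8, red, green, blue; 384x512 float32, m along the optical axis (not along the pixel's ray), 0 where there is no reading.
- arm.camera_params(name): a dict with "fx", "fy", "cx", "cy" (pixels), "extrinsics" (4x4, takes a point from camera to world coordinates). Camera axes: x right, y up, looking along -z (the intrinsics and any distortion apply to the point x, -y, -z); pixel columns grow to the right and rows downward; lengths in m; the calibration is good to about 2 mm. A picture is of the moment at which its call begins. camera_params takes no time and is no camera call.
A pose or a line that the arm cannot do raises arm.MotionError and nothing moves.
- arm.job_done(): hands the job in; it is judged then, once.
Readings, each from a call of its own:
- arm.read_t(): time.
- arm.read_joints(): joint angles.
- arm.read_qd(): joint speeds.
- arm.read_joint_efforts(): joint torques, N m.
- arm.read_tcp_pos(): TCP position.
- arm.read_eef_rot(): TCP orientation.
- arm.read_force(): force on the tool from outside, world axes, zero at the start.
- arm.read_wrist_torque(): the same for the moment, N m.
- arm.read_grip_width(): finger opening in m.
- arm.read_grip_force(): force on a finger pad.
Only numpy, scipy, OpenCV 4.12 (cv2) and the standard library are available. Lean on these libraries where they do the work, as an engineer would, in place of code of your own. Each camera call takes 0.05 s, during which the arm holds its last target. There are 200 camera calls.

TASK

Put the three black capsule carriers into the white tray, one in each bay and in any order, each lying flat on the bay's floor with its white, steel-capped face up and its orange tab at the orange end of the bay; one carrier is standing on end and has to be laid down. When all three are in, swing the steel bail fully down over the tabs, and leave everything else on the bench where it is.

Things in the scene. Friction and masses are not known exactly. Their poses are not given: they have to be found in the camera images.
- tray: White fixed loading tray, 182 mm (x) by 222 mm (y), 14 mm high at its ribs, with three parallel bays. Origin: on the bench under the middle of the three bays; the tray spans x -75 to +107 mm; x points along the bays to the orange end where the bail is hinged, y to the left bay, z up. Turned at most about 0.25 rad from the bench axes, orange end away from the robot.
- bay_left (a point): Centre of the inner floor of the left bay of the tray. Bay 130 mm long (x) and 44 mm wide (y), floor 6 mm above the bench, ribs 8 mm high around it, neighbouring bays 70 mm apart. x points to the orange end (the bail), z up. The end of the floor for the tab is orange, the rest grey.
- bay_middle (a point): Centre of the inner floor of the middle bay of the tray. Bay 130 mm long (x) and 44 mm wide (y), floor 6 mm above the bench, ribs 8 mm high around it, neighbouring bays 70 mm apart. x points to the orange end (the bail), z up. The end of the floor for the tab is orange, the rest grey.
- bay_right (a point): Centre of the inner floor of the right bay of the tray. Bay 130 mm long (x) and 44 mm wide (y), floor 6 mm above the bench, ribs 8 mm high around it, neighbouring bays 70 mm apart. x points to the orange end (the bail), z up. The end of the floor for the tab is orange, the rest grey.
- carrier_a: Black carrier, 170 g: body 84 x 36 x 34 mm (x, y, z), orange tab 36 x 22 x 12 mm at one end, level with the underside; white panel with two steel caps on the top face. Origin: middle of the 120 mm long underside; x to the tab, z out of the top face (body x -60 to +24 mm, tab to +60). Starts lying on its underside, any yaw.
- carrier_b: Black carrier, 170 g: body 84 x 36 x 34 mm (x, y, z), orange tab 36 x 22 x 12 mm at one end, level with the underside; white panel with two steel caps on the top face. Origin: middle of the 120 mm long underside; x to the tab, z out of the top face (body x -60 to +24 mm, tab to +60). Starts lying on its underside, any yaw.
- carrier_c: Black carrier, 170 g: body 84 x 36 x 34 mm (x, y, z), orange tab 36 x 22 x 12 mm at one end, level with the underside; white panel with two steel caps on the top face. Origin: middle of the 120 mm long underside; x to the tab, z out of the top face (body x -60 to +24 mm, tab to +60). Starts standing on end, tab up, top face to about -y, with free bench on its +y side.
- carrier_a_tab (a point): Middle of that carrier's orange tab, 45 mm from the carrier's origin along its x and 6 mm above its underside.
- carrier_b_tab (a point): Middle of that carrier's orange tab, 45 mm from the carrier's origin along its x and 6 mm above its underside.
- carrier_c_tab (a point): Middle of that carrier's orange tab, 45 mm from the carrier's origin along its x and 6 mm above its underside.
- bail (a joint): Hinge of the steel bail, rad: 0 = fully down over the tabs, about 1.2 to 1.5 = standing open at the start, stop at 1.75. A U of 10 mm round bar, 224 mm wide, arms 50 mm long; stiff hinge, stays where it is left, about 2 N at the bar moves it.
- bail_hinge (a point): Middle of the bail's hinge axis, fixed to the tray 96 mm along its x and 26 mm above the bench; the axis runs along the tray's y; x, y, z as the tray's.
- bail_bar (a point): Middle of the bail's cross bar (10 mm thick), 50 mm from the hinge axis. Down, it lies 26 mm above the bench, 46 mm along x from the bays' centres, 3 mm clear above the tabs of rightly placed carriers; open, it stands above the hinge.
- capsule: Steel capsule standing upright, 26 mm across, 60 mm tall, origin at its foot. Not part of the job: leave it alone.
- bottle: Amber bottle with a white cap, 56 mm across, 110 mm tall, origin at its foot. Not part of the job: leave it alone.
- pipette: Pipette lying on the bench, about 260 mm long, 28 mm high, origin under its middle, x along its length. Not part of the job: leave it alone.
Things that resemble listed ones, but are neither listed nor needed, are in the scene too. What is shaped like the carrier_c but purple is not meant.

How it is judged (in metres and radians):
On the way, in this order (a step that is already met when the one before it is completed fails the run):
1. all three carriers lie in the bays, face up, tabs to the orange end, with the bail still up (angle between each of carrier_a, carrier_b, carrier_c's own z axis and vertical below 0.08 rad and ((horizontal distance between carrier_a and bay_left below 0.012 m and z of carrier_a in the frame of bay_left below 0.005 m and x of carrier_a_tab in the frame of bay_left above 0.03 m) or (horizontal distance between carrier_a and bay_middle below 0.012 m and z of carrier_a in the frame of bay_middle below 0.005 m and x of carrier_a_tab in the frame of bay_middle above 0.03 m) or (horizontal distance between carrier_a and bay_right below 0.012 m and z of carrier_a in the frame of bay_right below 0.005 m and x of carrier_a_tab in the frame of bay_right above 0.03 m)) and ((horizontal distance between carrier_b and bay_left below 0.012 m and z of carrier_b in the frame of bay_left below 0.005 m and x of carrier_b_tab in the frame of bay_left above 0.03 m) or (horizontal distance between carrier_b and bay_middle below 0.012 m and z of carrier_b in the frame of bay_middle below 0.005 m and x of carrier_b_tab in the frame of bay_middle above 0.03 m) or (horizontal distance between carrier_b and bay_right below 0.012 m and z of carrier_b in the frame of bay_right below 0.005 m and x of carrier_b_tab in the frame of bay_right above 0.03 m)) and ((horizontal distance between carrier_c and bay_left below 0.012 m and z of carrier_c in the frame of bay_left below 0.005 m and x of carrier_c_tab in the frame of bay_left above 0.03 m) or (horizontal distance between carrier_c and bay_middle below 0.012 m and z of carrier_c in the frame of bay_middle below 0.005 m and x of carrier_c_tab in the frame of bay_middle above 0.03 m) or (horizontal distance between carrier_c and bay_right below 0.012 m and z of carrier_c in the frame of bay_right below 0.005 m and x of carrier_c_tab in the frame of bay_right above 0.03 m)) and value of joint bail above 0.8 rad), for 0.2 s.
2. the bail is down over the tabs (value of joint bail below 0.12 rad), for 0.2 s.
At the end, for the whole second after the job is handed in: Each carrier rests in a bay, one per bay: origin within 12 mm (horizontally) of the bay's centre and under 5 mm above its floor, tilted less than 0.08 rad with the capped face up, tab at the orange end (tab point over 30 mm along the bay's x); bail within 0.12 rad of fully down; carriers at rest (angle between each of carrier_a, carrier_b, carrier_c's own z axis and vertical below 0.08 rad and ((horizontal distance between carrier_a and bay_left below 0.012 m and z of carrier_a in the frame of bay_left below 0.005 m and x of carrier_a_tab in the frame of bay_left above 0.03 m) or (horizontal distance between carrier_a and bay_middle below 0.012 m and z of carrier_a in the frame of bay_middle below 0.005 m and x of carrier_a_tab in the frame of bay_middle above 0.03 m) or (horizontal distance between carrier_a and bay_right below 0.012 m and z of carrier_a in the frame of bay_right below 0.005 m and x of carrier_a_tab in the frame of bay_right above 0.03 m)) and ((horizontal distance between carrier_b and bay_left below 0.012 m and z of carrier_b in the frame of bay_left below 0.005 m and x of carrier_b_tab in the frame of bay_left above 0.03 m) or (horizontal distance between carrier_b and bay_middle below 0.012 m and z of carrier_b in the frame of bay_middle below 0.005 m and x of carrier_b_tab in the frame of bay_middle above 0.03 m) or (horizontal distance between carrier_b and bay_right below 0.012 m and z of carrier_b in the frame of bay_right below 0.005 m and x of carrier_b_tab in the frame of bay_right above 0.03 m)) and ((horizontal distance between carrier_c and bay_left below 0.012 m and z of carrier_c in the frame of bay_left below 0.005 m and x of carrier_c_tab in the frame of bay_left above 0.03 m) or (horizontal distance between carrier_c and bay_middle below 0.012 m and z of carrier_c in the frame of bay_middle below 0.005 m and x of carrier_c_tab in the frame of bay_middle above 0.03 m) or (horizontal distance between carrier_c and bay_right below 0.012 m and z of carrier_c in the frame of bay_right below 0.005 m and x of carrier_c_tab in the frame of bay_right above 0.03 m)) and value of joint bail below 0.12 rad and linear speed of each of carrier_a, carrier_b, carrier_c below 0.02 m/s); the robot touches nothing.
It fails at once if the capsule is moved more than 25 mm (distance of capsule from where it was at the start of the episode above 0.025 m).
It fails at once if the bottle is moved more than 25 mm (distance of bottle from where it was at the start of the episode above 0.025 m).
It fails at once if the pipette is moved more than 25 mm (distance of pipette from where it was at the start of the episode above 0.025 m).
It also fails if it takes over 72 s, if anything falls off the work surface, if the arm or the gripper's body presses on something with over 40 N, if the wrist force passes 120 N, or if a joint passes its speed limit or range.

## Working session

There is one attempt and no reset: what is moved stays moved. The work goes in short steps, each a Python script; the robot and the scene stay as the last script left them, time stands still between calls to the robot, and variables do not carry over. Pictures are saved under pics/ and viewed, at most 10 in all, crops included, and the job is handed in when it is done.

```bash
mkdir -p pics; python3 - <<'E'
from plant import arm
import cv2,numpy as np
for n in ("top","side"):
    p,d=arm.camera(n); cv2.imwrite(f"pics/{n}0.png",cv2.resize(p[:,:,::-1],(768,576))); np.savez(f"{n}0.npz",p=p,d=d)
    c=arm.camera_params(n); print(n,{k:np.round(v,4).tolist() for k,v in c.items()})
print(arm.read_t(),arm.read_eef_rot())
E
```

```text
top {'fx': 478.9058, 'fy': 478.9058, 'cx': 263.7166, 'cy': 186.7704, 'extrinsics': [[-0.016, 0.988, -0.1535, 0.3444], [-0.9998, -0.0177, -0.0093, -0.0825], [-0.0119, 0.1533, 0.9881, 1.4233], [0.0, 0.0, 0.0, 1.0]]}
side {'fx': 359.3283, 'fy': 359.3283, 'cx': 258.3468, 'cy': 190.0625, 'extrinsics': [[0.7158, 0.387, -0.5812, -0.0421], [-0.6981, 0.4148, -0.5836, -0.6797], [0.0152, 0.8235, 0.5671, 0.6464], [0.0, 0.0, 0.0, 1.0]]}
0.1 [-1.79919147e+02  7.82246938e-03  1.58815372e+02]
```

View pics/top0.png

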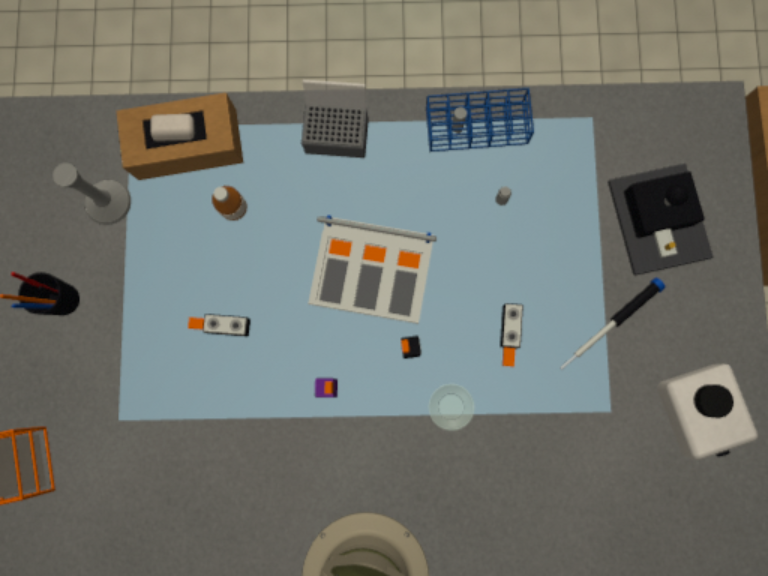

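View pics/side0.png

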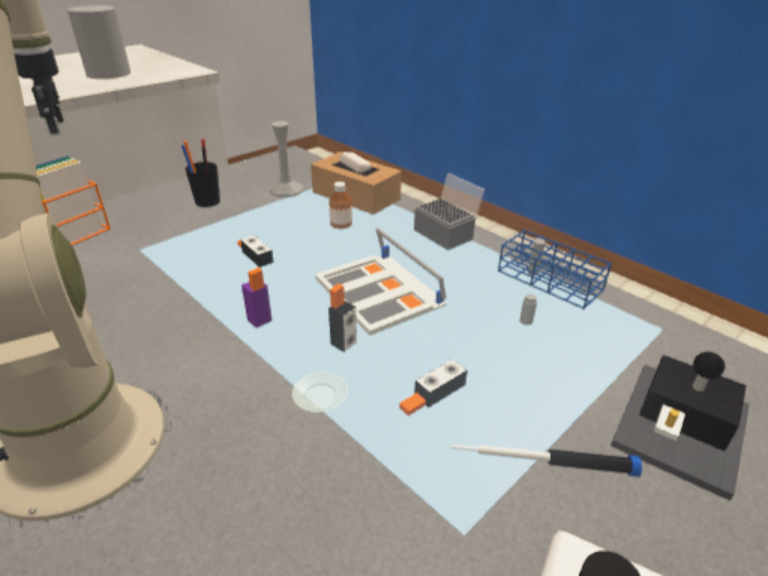

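The top view shows these objects (768-px scale):
- **Lying carriers:** one at (225,325) with its tab left, one at (512,330) with its tab toward the robot.
- **Standing shapes:** black at (411,347) and purple at (326,387). The black one is carrier_c, because it has a black body and a capped face to -y; the purple one is the decoy.
- **Tray:** centred near (372,272), with the bail bar at its far end.

Next I'll measure the poses and confirm carrier_c in one crop.

```bash
cat > vis.py <<'E'
import numpy as np,cv2
from plant import arm
def ortho(n,p,z,x0,x1,y0,y1,s=1000):
    """1 mm/px picture of plane z: rows grow with -x, cols grow with -y"""
    c=arm.camera_params(n);E=np.linalg.inv(c["extrinsics"])
    X,Y=np.meshgrid(x1-np.arange(int((x1-x0)*s))/s,y1-np.arange(int((y1-y0)*s))/s,indexing="ij")
    q=np.stack([X,Y,0*X+z,0*X+1],-1)@E.T
    u=c["fx"]*q[...,0]/-q[...,2]+c["cx"];v=c["fy"]*-q[...,1]/-q[...,2]+c["cy"]
    return cv2.remap(p,u.astype(np.float32),v.astype(np.float32),cv2.INTER_LINEAR)
def masks(o):
    h=cv2.cvtColor(o,cv2.COLOR_RGB2HSV).astype(int);H,S,V=h[...,0],h[...,1],h[...,2]
    return dict(orange=(H<18)&(S>150)&(V>120),white=(S<60)&(V>140),dark=(V<130)&(S<110),black=(V<60)&(S<150))
def rects(m,amin,x1,y1,s=1000):
    cs,_=cv2.findContours(m.astype(np.uint8),cv2.RETR_EXTERNAL,cv2.CHAIN_APPROX_NONE);out=[]
    for c in cs:
        if cv2.contourArea(c)<amin: continue
        (cx,cy),(w,h),a=cv2.minAreaRect(c)
        b=cv2.boxPoints(((cx,cy),(w,h),a));e=[b[1]-b[0],b[2]-b[1]];e=max(e,key=lambda t:np.hypot(*t))
        yaw=np.degrees(np.arctan2(-e[0],-e[1]))%180   # world direction of long side
        out.append((np.round([x1-cy/s,y1-cx/s],4),round(max(w,h)),round(min(w,h)),round(yaw,1)))
    return out
E
python3 - <<'E'
from vis import *
def L(n): return np.load(n+"0.npz")["p"]
t=L("top"); R=(.3,.85,-.45,.35)
for z,k,a in((.006,"orange",300),(.006,"dark",1500),(.012,"orange",300),(.034,"white",900),(.014,"white",5000),(.120,"orange",150)):
    print(z,k); [print("  ",*r) for r in rects(masks(ortho("top",t,z,*R))[k],a,R[1],R[3])]
d=np.load("top0.npz")["d"];print("depth c-top",d[225:236,268:280].min(), d[231,250])
s=L("side");crop=np.hstack([cv2.resize(t[210:280,190:300],None,fx=3.4,fy=3.4,interpolation=2),cv2.resize(s[170:240,150:260],None,fx=3.4,fy=3.4,interpolation=2)])
cv2.imwrite("pics/c1.png",crop[:,:,::-1])
E
```

```text
0.006 orange
   [ 0.4109 -0.2877] 37 22 174.8
   [0.4863 0.3292] 30 21 84.3
   [ 0.607  -0.0953] 42 30 80.0
   [ 0.6205 -0.0265] 42 30 78.7
   [0.6337 0.0421] 42 30 79.4
   [0.8415 0.3065] 87 17 90.0
0.006 dark
   [ 0.5402 -0.0819] 87 43 168.9
   [ 0.5535 -0.0131] 88 44 168.7
   [0.567  0.0553] 88 42 168.9
   [ 0.6687 -0.0308] 245 21 78.1
   [0.835  0.0545] 133 30 90.0
0.012 orange
   [ 0.4101 -0.2867] 36 23 172.6
   [0.486  0.3274] 29 21 86.6
   [ 0.6059 -0.0954] 42 30 79.4
   [ 0.6193 -0.0268] 43 30 78.7
   [0.6327 0.0416] 42 30 78.7
   [0.8405 0.3055] 89 19 90.0
0.034 white
   [ 0.5755 -0.0495] 799 549 90.0
0.014 white
   [ 0.5755 -0.0495] 799 549 90.0
0.12 orange
   [0.3555 0.055 ] 21 12 0.0
   [ 0.4053 -0.2712] 34 20 173.2
   [ 0.4276 -0.0848] 23 12 6.3
   [0.475  0.2963] 27 19 86.8
   [ 0.5859 -0.0944] 39 27 79.4
   [ 0.5983 -0.031 ] 39 27 78.7
   [0.6106 0.0322] 39 27 78.7
   [0.8222 0.2959] 117 52 98.7
depth c-top 1.2948834 1.4197276
```

View pics/c1.png

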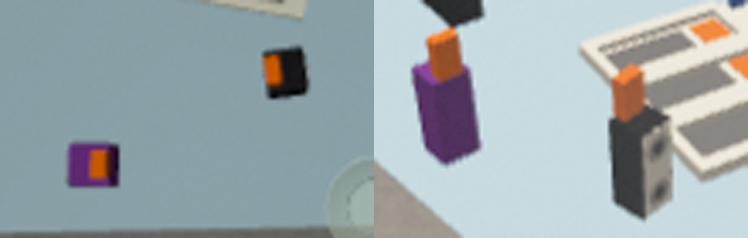

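The crop confirms it: the black standing body at crop (285,72), with its tab on the +y side and white capped face to -y, is carrier_c. Now I'll refine the panels and tray outline.

```bash
python3 - <<'E'
from vis import *
t=np.load("top0.npz")["p"]
def wh(o):
    b=o.astype(int); return (b[...,0]-b[...,2]>-8)&(b.min(-1)>120)
for nm,z,R in(("L",.034,(.42,.55,.18,.35)),("R",.034,(.38,.53,-.36,-.22)),("tray",.014,(.45,.70,-.2,.16))):
    o=ortho("top",t,z,*R); m=wh(o); bg=o[5,5]
    m=cv2.morphologyEx(m.astype(np.uint8),cv2.MORPH_CLOSE,np.ones((9,9)))
    print(nm,bg,*rects(m,800,R[1],R[3]))
    k=masks(o)["black"]|(o.max(-1)<70); print("  black",*rects(k,800,R[1],R[3]))
# bar from depth
d=np.load("top0.npz")["d"];c=arm.camera_params("top")
v,u=np.mgrid[:384,:512];P=np.stack([(u-c["cx"])/c["fx"]*d,-(v-c["cy"])/c["fy"]*d,-d,0*d+1],-1)@c["extrinsics"].T
Q=P[...,:3].reshape(-1,3);m=(Q[:,2]>.06)&(Q[:,2]<.095)&(abs(Q[:,1]+.02)<.11)&(Q[:,0]>.6)&(Q[:,0]<.72);print("bar",m.sum(),Q[m].mean(0),Q[m].max(0)[2])
for nm,x,y,r in(("Ltop",.475,.27,.01),("Rtop",.45,-.29,.01),("bench",.45,.1,.02),("midfloor",.5535,-.0131,.015)):
    m=np.hypot(Q[:,0]-x,Q[:,1]-y)<r;print(nm,np.median(Q[m][:,2]))
for q in ("capsule",(336,126)),("bottle",(153,132)): print(q[0],P[q[1][1],q[1][0],:3].round(3))
E
```

```text
L [132 155 162] (array([0.4828, 0.2827]), 113, 33, np.float32(84.8))
  black
R [135 159 165] (array([ 0.4492, -0.2918]), 123, 32, np.float32(173.8))
  black
tray [133 156 164] (array([ 0.5875, -0.0204]), 224, 183, np.float32(78.9))
  black
bar 259 [ 0.65623484 -0.02619516  0.07826479] 0.08546218100218894
Ltop 0.03463763275905585
Rtop 0.0360239046968317
bench 0.0009404509394796978
midfloor 0.006567035876149596
capsule [ 0.734 -0.285  0.057]
bottle [0.718 0.247 0.087]
```

```bash
python3 - <<'E'
from vis import *
t=np.load("top0.npz")["p"]
for nm,z,R in(("L",.034,(.42,.55,.18,.35)),("R",.034,(.38,.53,-.36,-.22))):
    o=ortho("top",t,z,*R);b=o.astype(int); m=(b[...,0]-b[...,2]>-8)&(b.min(-1)>95)
    m=cv2.morphologyEx(m.astype(np.uint8),cv2.MORPH_CLOSE,np.ones((15,15)))
    print(nm,*rects(m,800,R[1],R[3]))
T=np.array([.5722,-.0170]);ty=-11.15
down=lambda y:[180,0,y]
for n,p in(("L",(.482,.274,.012)),("R",(.453,-.292,.012)),("bay",(.56,-.016,.02)),("bayL",(.573,.053,.02)),("bayR",(.546,-.083,.02))):
    for y in range(-180,180,30):
        q=arm.ik(p,down(y)); print(n,y,None if q is None else np.round(q).astype(int).tolist()) if y%60==0 or n=="bay" else 0
E
```

```text
L (array([0.4822, 0.2822]), 114, 34, np.float32(85.3))
R (array([ 0.4458, -0.2911]), 130, 35, np.float32(173.5))
L -180 [-32, 42, -5, 122, 11, 16, 43]
L -120 [-27, 42, -13, 122, 28, 19, 86]
L -60 [-17, 44, -28, 121, 48, 26, 127]
L 0 [-48, 44, 19, 123, -43, 19, -83]
L 60 [-42, 43, 10, 123, -25, 16, -41]
L 120 [-37, 42, 3, 123, -7, 16, 1]
R -180 [37, 42, -14, 124, 33, 18, 84]
R -120 [55, 48, -43, 123, 63, 35, 116]
R -60 [13, 44, 20, 125, -48, 19, -75]
R 0 [20, 42, 10, 125, -26, 15, -37]
R 60 [26, 42, 2, 125, -4, 14, 1]
R 120 [30, 42, -5, 124, 14, 15, 43]
bay -180 [1, 41, -7, 121, 15, 18, 71]
bay -150 [4, 42, -12, 121, 25, 20, 91]
bay -120 [8, 42, -18, 121, 34, 22, 112]
bay -90 [13, 43, -25, 120, 43, 25, 134]
bay -60 [-24, 46, 31, 123, -56, 26, -99]
bay -30 [-24, 46, 31, 123, -56, 26, -69]
bay 0 [-19, 44, 22, 123, -45, 22, -50]
bay 30 [-15, 43, 16, 122, -35, 19, -30]
bay 60 [-12, 42, 11, 122, -25, 18, -10]
bay 90 [-9, 42, 7, 122, -15, 17, 10]
bay 120 [-6, 41, 2, 122, -5, 17, 31]
bay 150 [-3, 41, -2, 121, 5, 17, 51]
bayL -180 [-7, 42, -6, 119, 12, 19, 67]
bayL -120 [1, 43, -18, 119, 32, 23, 108]
bayL -60 [-31, 46, 31, 121, -54, 27, -108]
bayL 0 [-27, 45, 25, 121, -47, 24, -55]
bayL 60 [-20, 43, 13, 120, -27, 20, -15]
bayL 120 [-13, 42, 3, 120, -7, 19, 26]
bayR -180 [8, 41, -8, 122, 18, 18, 75]
bayR -120 [16, 42, -19, 122, 37, 22, 117]
bayR -60 [-17, 46, 31, 124, -57, 26, -90]
bayR 0 [-10, 43, 19, 123, -41, 20, -46]
bayR 60 [-3, 42, 9, 123, -21, 17, -6]
bayR 120 [2, 41, 1, 123, -1, 16, 34]
```

```bash
cat > act.py <<'E'
from vis import *
T=np.array([.5722,-.0170]);TY=-11.15
def u(a): return np.array([np.cos(np.radians(a)),np.sin(np.radians(a))])
def tray(x,y): return T+x*u(TY)+y*u(TY+90)
def P(xy,z): return [float(xy[0]),float(xy[1]),z]
def panel(img,R,z=.034):
    o=ortho("top",img,z,*R);b=o.astype(int)
    m=(b[...,0]-b[...,2]>-8)&(b.min(-1)>90)&~((b[...,0]-b[...,2])>60)
    m=cv2.morphologyEx(m.astype(np.uint8),cv2.MORPH_CLOSE,np.ones((13,13)))
    return rects(m,800,R[1],R[3])
def pick(bc,th,zp=.013,off=-.0+.005,k=180):
    g=bc+off*u(th);yaw=(th+k+180)%360-180
    arm.movep(P(g,.13),[180,0,yaw]);arm.servo_line(P(g,zp),v=.2)
    arm.clamp(60);arm.hold(.1);print("grip",arm.read_grip_width(),arm.read_grip_force())
    arm.servo_line(P(g,.13),v=.25);print("held",arm.read_grip_width(),arm.read_t())
def place(by,off=-.013,zp=.0205,k=180,up=.13):
    g=tray(off,by);yaw=(TY+k+180)%360-180
    arm.movep(P(g,.13),[180,0,yaw]);arm.servo_line(P(g,.04),v=.25);arm.servo_line(P(g,zp),v=.06)
    print("F",np.round(arm.read_force(),1));arm.open_gripper();arm.servo_line(P(g,up),v=.25);print("t",arm.read_t())
E
python3 - <<'E'
from act import *
t=np.load("top0.npz")["p"]
l=panel(t,(.42,.55,.18,.35));r=panel(t,(.38,.53,-.36,-.22));print(l,r)
ok=len(l)==1 and abs(l[0][1]-84)<8
if ok: pick(l[0][0],l[0][3]); place(.072)
E
```

```text
[(array([0.4812, 0.2822]), 114, 36, np.float32(85.0))] [(array([ 0.4493, -0.2915]), 123, 35, np.float32(173.5))]
```

```bash
python3 - <<'E'
from act import *
t=np.load("top0.npz")["p"]
R=(.42,.55,.18,.36);o=ortho("top",t,.034,*R);print([tuple(o[int((.55-.480)*1000),c].tolist()) for c in range(10,150,6)])
R=(.36,.53,-.36,-.22);o=ortho("top",t,.034,*R);print([tuple(o[c,int((-.22+.291)*1000)].tolist()) for c in range(20,160,6)])
E
```

```text
[(133, 156, 162), (132, 155, 162), (154, 133, 118), (191, 86, 0), (193, 84, 0), (193, 85, 0), (193, 86, 0), (139, 67, 7), (176, 173, 156), (129, 127, 117), (66, 66, 62), (75, 73, 69), (129, 126, 115), (173, 169, 154), (177, 174, 158), (177, 174, 157), (139, 136, 125), (78, 77, 73), (65, 63, 61), (124, 121, 112), (169, 167, 151), (70, 68, 62), (34, 39, 41), (130, 153, 159)]
[(130, 135, 129), (173, 170, 154), (129, 127, 117), (97, 95, 89), (114, 111, 102), (162, 160, 144), (178, 176, 158), (179, 177, 159), (178, 176, 158), (131, 128, 118), (69, 68, 66), (66, 65, 63), (132, 130, 119), (161, 158, 143), (104, 61, 28), (195, 87, 0), (195, 87, 0), (196, 88, 0), (196, 87, 0), (193, 92, 9), (156, 120, 99), (135, 159, 165), (135, 158, 165), (135, 158, 166)]
```

```bash
python3 - <<'E'
s=open("act.py").read()
s=s.replace("    return rects(m,800","    org=(b[...,0]-b[...,2]>50).astype(np.uint8);m=m&(1-cv2.dilate(org,np.ones((3,3))));m=cv2.morphologyEx(m,cv2.MORPH_OPEN,np.ones((9,9)))\n    return rects(m,800")
open("act.py","w").write(s)
E
python3 - <<'E'
from act import *
t=np.load("top0.npz")["p"]
l=panel(t,(.42,.55,.18,.35));r=panel(t,(.38,.53,-.36,-.22));print(l,r)
ok=len(l)==1 and abs(l[0][1]-80)<8
if ok: pick(l[0][0],l[0][3]); place(.072)
E
```

```text
[(array([0.4804, 0.2651]), 80, 36, np.float32(86.3))] [(array([ 0.4694, -0.2939]), 82, 34, np.float32(174.7))]
grip 0.034710845278733006 59.4839072227478
held 0.03484451805769432 3.875
F [ 0.8  0.6 -2.4]
t 6.925
```

```bash
python3 - <<'E'
from act import *
pick(np.array([.4694,-.2939]),174.7); place(-.072)
def poses(f,xyz,rot): return arm.ik(xyz,rot)
# feasibility for tilting carrier_c: fall direction phi, tilt b
from scipy.spatial.transform import Rotation as Ro
for b in (30,40,50,60):
    for yaw in (6.3,186.3):
        phi=80
        R0=Ro.from_euler("xyz",[180,0,yaw],degrees=True)
        R1=Ro.from_euler("z",phi-96.3,degrees=True)*R0
        ax=[-np.sin(np.radians(phi)),np.cos(np.radians(phi)),0]
        R2=Ro.from_rotvec(np.radians(b)*np.array(ax))*R1
        q=arm.ik([.445,-.07,.07],R2.as_euler("xyz",degrees=True).tolist());print(b,yaw,R2.apply([0,0,1]).round(2),None if q is None else np.round(q))
p,d=arm.camera("top");np.savez("top1.npz",p=p,d=d)
cv2.imwrite("pics/t1.png",cv2.resize(p[120:300,120:380],None,fx=3,fy=3)[:,:,::-1])
E
```

```text
grip 0.03476125205175988 59.97866213321686
held 0.035015864544900764 10.275
F [ 0.4  0.5 -1.8]
t 13.9583
30 6.3 [-0.09 -0.49 -0.87] [-54.  61.  65. 134. -53.  29. -52.]
30 186.3 [-0.09 -0.49 -0.87] [-35.  42.  25. 133.  28.  23.  39.]
40 6.3 [-0.11 -0.63 -0.77] [-58.  64.  62. 132. -36.  27. -74.]
40 186.3 [-0.11 -0.63 -0.77] [-42.  47.  29. 131.  30.  29.  34.]
50 6.3 [-0.13 -0.75 -0.64] [-64.  80.  74. 130. -44.  37. -66.]
50 186.3 [-0.13 -0.75 -0.64] [-47.  53.  32. 129.  31.  35.  30.]
60 6.3 [-0.15 -0.85 -0.5 ] [-67.  86.  73. 127. -35.  39. -78.]
60 186.3 [-0.15 -0.85 -0.5 ] [-50.  60.  33. 126.  31.  41.  27.]
```

View pics/t1.png

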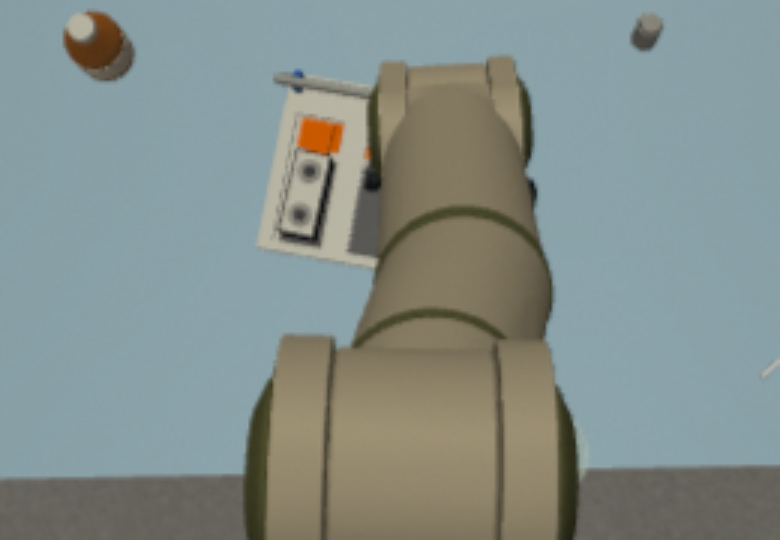

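Left bay carrier is seated (crop ~(305,195)) with its tab on the orange end. The arm hides the rest. Now to lay carrier_c down: grip, tilt, release.

```bash
python3 - <<'E'
from act import *
from scipy.spatial.transform import Rotation as Ro
g=np.array([.4288,-.0957]);yaw=-173.7
arm.movep([.5,-.09,.23],[180,0,yaw]);arm.movep(P(g,.16),[180,0,yaw]);arm.servo_line(P(g,.058),v=.15)
arm.clamp(50);arm.hold(.1);print("grip",arm.read_grip_width(),arm.read_force().round(1) if hasattr(arm.read_force(),'round') else arm.read_force())
arm.servo_line(P(g,.13),v=.2)
phi,b=80,50;br=np.radians(b)
R1=Ro.from_euler("z",phi-96.3,degrees=True)*Ro.from_euler("xyz",[180,0,yaw],degrees=True)
R2=(Ro.from_rotvec(br*np.array([*u(phi+90),0]))*R1).as_euler("xyz",degrees=True).tolist()
piv=np.array([.437,-.10]);xy=piv-u(phi)*(.017*np.cos(br)-.058*np.sin(br));z=.002+.017*np.sin(br)+.058*np.cos(br)
arm.movep(P(xy,z+.07),R2);arm.servo_line(P(xy,z),v=.1);print(arm.read_force(),arm.read_grip_width())
arm.open_gripper();arm.hold(.3)
upv=np.array([*(np.sin(br)*u(phi)),np.cos(br)])
arm.servo_line((np.array(P(xy,z))+.1*upv).tolist(),v=.2)
arm.movep([.45,.40,.30],[180,0,120]);print(arm.read_t())
for n in("top","side"):
    p,d=arm.camera(n);np.savez(n+"2.npz",p=p,d=d)
    if n=="top": t=p
    else: s=p
cv2.imwrite("pics/t2.png",np.hstack([cv2.resize(t[120:270,180:330],(400,400)),cv2.resize(s[130:260,180:310],(400,400))])[:,:,::-1])
print(panel(t,(.39,.50,-.12,.04)))
E
```

```text
grip 0.033307095188688594 [-0.8 -0.4  9.4]
[-0.00598324 -0.50224503 -1.28638116] 0.03317140353290716
22.25
[(array([ 0.4437, -0.0583]), 83, 36, np.float32(80.0)), (array([ 0.4885, -0.0625]), 113, 23, np.float32(90.0))]
```

View pics/t2.png

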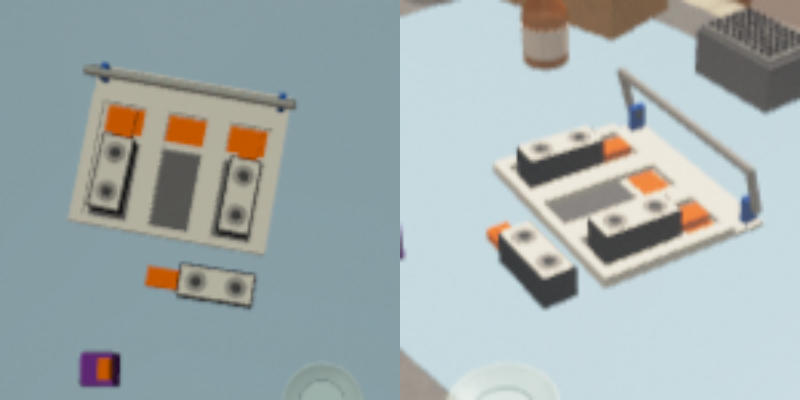

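Carrier_c lies face up at left-half (215,285) with its tab to +y. The outer two carriers are in their bays and the bail is still open. Next: middle bay, then check the fit.

```bash
python3 - <<'E'
from act import *
pick(np.array([.4437,-.0583]),80.0); place(0,zp=.0235,up=.2)
arm.movep([.45,.40,.30],[180,0,120]);print(arm.read_t())
for n in("top","side"):
    p,d=arm.camera(n);np.savez(n+"3.npz",p=p,d=d)
    if n=="top": t=p
    else: s=p
o=ortho("top",t,.04,.47,.68,-.14,.12)
cv2.imwrite("pics/t3.png",np.hstack([cv2.resize(o,(400,400)),cv2.resize(s[130:260,180:310],(400,400))])[:,:,::-1])
c,dd=arm.camera_params("top"),np.load("top3.npz")["d"]
v,uu=np.mgrid[:384,:512];Q=(np.stack([(uu-c["cx"])/c["fx"]*dd,-(v-c["cy"])/c["fy"]*dd,-dd,0*dd+1],-1)@c["extrinsics"].T)[...,:3].reshape(-1,3)
q=Q[:,:2]-T;X=q@u(TY);Y=q@u(TY+90)
for by in(.07,0,-.07):
    m=(Q[:,2]>.033)&(Q[:,2]<.05)&(abs(Y-by)<.03)&(X<.05)&(X>-.09)
    A=np.c_[X[m],Y[m]-by,np.ones(m.sum())];f=np.linalg.lstsq(A,Q[m,2],rcond=None)[0]
    r=cv2.minAreaRect((A[:,:2]*1000).astype(np.float32))
    print(by,"ctr",np.round(r[0],1),np.round(r[1],1),"tilt",f[:2].round(3),"z",f[2].round(4))
E
```

```text
grip 0.03466549261046634 59.87793445587158
held 0.03454318684216948 26.6083
F [-0.1 -0.  -0.6]
t 30.1167
31.7333
0.07 ctr [-15.4   1. ] [36.3 84.7] tilt [-0.008 -0.003] z 0.0402
0 ctr [-15.2  -1. ] [84.1 36.1] tilt [ 0.    -0.004] z 0.0407
-0.07 ctr [-16.9  -3. ] [36.  84.1] tilt [0.007 0.006] z 0.0406
```

View pics/t3.png

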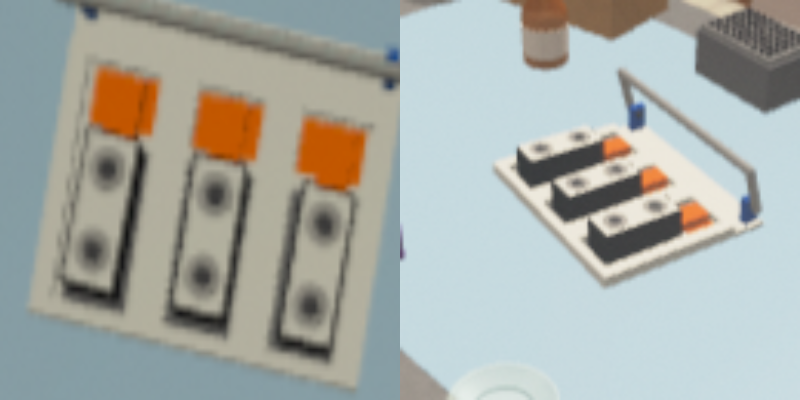

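All three are flat (top z ≈ 40 mm, tilt <0.01) and within 3 mm of the bay centres; the panels sit left to right in the bays with tabs on orange. Now the bail.

```bash
python3 - <<'E'
from act import *
Y=[180,0,TY+180]
arm.movep(P(tray(.13,0),.20),Y);arm.clamp(20)
arm.servo_line(P(tray(.13,0),.055),v=.2)
arm.servo_line(P(tray(.112,0),.055),v=.1);arm.servo_line(P(tray(.071,0),.042),v=.08);print(arm.read_force())
arm.servo_line(P(tray(.075,0),.042),v=.1);arm.servo_line(P(tray(.080,0),.10),v=.2);arm.servo_line(P(tray(.056,0),.10),v=.2)
arm.servo_line(P(tray(.052,0),.036),v=.08);print(arm.read_force())
for z in(.034,.0325,.0315):
    arm.servo_line(P(tray(.051,0),z),v=.03);f=arm.read_force();print(z,f,arm.read_tcp_pos())
    if abs(f[2])>12: break
arm.servo_line(P(tray(.051,0),.20),v=.2);arm.movep([.45,.40,.30],[180,0,120]);print(arm.read_t())
for n in("top","side"):
    p,d=arm.camera(n)
    if n=="top": t,dd=p,d
    else: s=p
o=ortho("top",t,.031,.47,.68,-.14,.12)
cv2.imwrite("pics/t4.png",np.hstack([cv2.resize(o,(400,400)),cv2.resize(s[130:260,180:310],(400,400))])[:,:,::-1])
c=arm.camera_params("top")
v,uu=np.mgrid[:384,:512];Q=(np.stack([(uu-c["cx"])/c["fx"]*dd,-(v-c["cy"])/c["fy"]*dd,-dd,0*dd+1],-1)@c["extrinsics"].T)[...,:3].reshape(-1,3)
q=Q[:,:2]-T;X=q@u(TY);W=q@u(TY+90)
for by in(.07,.035,0,-.035,-.07):
    m=(Q[:,2]>.033)&(Q[:,2]<.05)&(abs(W-by)<.017)&(X<.03)&(X>-.09);k=(abs(W-by)<.01)&(abs(X-.046)<.004)
    print(by,"body",X[m].mean().round(4) if m.any() else None,"bar top z",np.sort(Q[k,2])[-8:].round(4))
E
```

```text
[ 5.61878549 -0.99047728 -4.48968084]
[-0.54484428 -0.29072558  0.3519084 ]
0.034 [ 0.45721397 -0.31101823 -0.33671405] [ 0.62235879 -0.02695587  0.03429108]
0.0325 [-0.95941291 -0.0844094   0.23180076] [ 0.62229393 -0.02690417  0.03252078]
0.0315 [ 0.20429589  1.03004473 -0.48032156] [ 0.62223343 -0.02686894  0.03142637]
41.7417
0.07 body -0.0162 bar top z [0.0312 0.0315 0.032  0.0321 0.0326 0.0334 0.0336 0.0337]
0.035 body None bar top z [0.0302 0.0304 0.0305 0.0308 0.0308 0.0314 0.0334 0.034 ]
0 body -0.016 bar top z [0.0311 0.0317 0.0327 0.0345 0.0353 0.0353 0.0355 0.0361]
-0.035 body -0.0236 bar top z [0.0312 0.0314 0.0318 0.0353 0.0355 0.036  0.0376 0.0382]
-0.07 body -0.0175 bar top z [0.0311 0.0312 0.0315 0.0317 0.0338 0.0339 0.0347 0.0364]
```

View pics/t4.png

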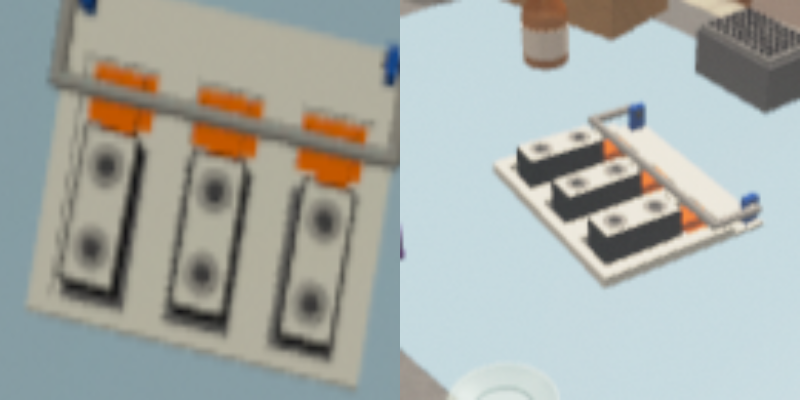

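The bar lies over the tabs in both views (left half, (55,80) to (390,160)). The press gave no force reading, so I'll do one gentle press to feel the stop.

```bash
python3 - <<'E'
from act import *
Y=[180,0,TY+180]
arm.movep(P(tray(.051,0),.12),Y);arm.servo_line(P(tray(.051,0),.034),v=.15);f0=np.array(arm.read_force())
for z in np.arange(.0325,.0265,-.001):
    arm.servo_line(P(tray(.051,0),float(z)),v=.03);f=np.array(arm.read_force())-f0;print(round(z,4),f.round(1),round(arm.read_tcp_pos()[2],4))
    if abs(f[2])>6: break
arm.servo_line(P(tray(.051,0),.20),v=.2);arm.movep([.45,.40,.30],[180,0,120]);arm.hold(.3);print(arm.read_t())
dz=[]
for i in range(4):
    p,d=arm.camera("top");dz.append(d)
dd=np.median(dz,0);c=arm.camera_params("top")
v,uu=np.mgrid[:384,:512];Q=(np.stack([(uu-c["cx"])/c["fx"]*dd,-(v-c["cy"])/c["fy"]*dd,-dd,0*dd+1],-1)@c["extrinsics"].T)[...,:3].reshape(-1,3)
q=Q[:,:2]-T;X=q@u(TY);W=q@u(TY+90)
for by in(.07,.035,0,-.035,-.07):
    k=(abs(W-by)<.012)&(abs(X-.046)<.008)&(Q[:,2]>.026)&(Q[:,2]<.05);print(by,"bar x",X[k].mean().round(4),"z",np.median(Q[k,2]).round(4))
E
```

```text
0.0325 [-1.4  0.6 -1. ] 0.0332
0.0315 [-1.4  0.3 -0.6] 0.0317
0.0305 [-2.3  0.7  5.7] 0.031
0.0295 [-4.8 -0.8 13.5] 0.0307
48.3833
0.07 bar x 0.0469 z 0.0302
0.035 bar x 0.0467 z 0.0297
0 bar x 0.0471 z 0.0302
-0.035 bar x 0.0468 z 0.0302
-0.07 bar x 0.0473 z 0.0303
```

The stop was felt at 31 mm, so the bail is fully down.

```bash
python3 -c "
from plant import arm
print(arm.job_done(),arm.read_t())"
```

```text
the job is handed in; nothing more can be done
the job is handed in; nothing more can be done
```

I handed the job in at about 49 s: all three carriers measured flat and face up in their bays, tabs to the orange end and within about 3 mm of centre, and the bail is down on its stop; the judge's verdict was not shown.

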